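# Lay the notched plane iron over the honing holder's pin

### The arm

A 7-joint arm with a two-finger parallel gripper is mounted at the origin on the work surface; the furniture and walls round the work are solid. World frame = base frame: x ahead of the robot, y to its left, z up, the work surface at z = 0. Lengths are in m, angles in degrees, forces in N, time in s.
With the tool pointing down it reaches from about 0.425 to 0.875 m from the base axis. Payload 4.7 kg.
Tool frame: the origin (TCP) lies between the finger pads; the fingertips stand env.finger_overhang ahead of it and the grasp point (between the pads) lies 5 mm behind it (env.finger_overhang is the distance from the TCP to the fingertips, in m); z points along the fingers, y is the line along which they close (so a half turn about z gives the same grasp; the last joint's range is limited). The gripper opens to 87 mm and grips with 3 to 60 N. Pads are 19 mm wide; open, the fingers measure 117 mm over their backs; the gripper's body (75 mm by 190 mm) begins 51 mm behind the grasp point.
Start: joints at [76.381, 18.392, -4.016, 83.108, 1.295, 78.541, -3.26], TCP at [0.162, -0.63, 0.237] pointing down, gripper open.
Joint ranges: [-163.93, 163.93], [-17.29, 119.83], [-79.2, 71.16], [3.27, 140.29], [-89.18, 269.18], [5.43, 117.66], [-154.24, 154.24]. Speed limits (degrees/s): [147.25, 147.25, 180, 180, 180, 180, 180].

### API

Orientations are given as [roll, pitch, yaw] about the fixed x, y, z axes, in that order (R = Rz(yaw) Ry(pitch) Rx(roll)).
In Python, from cell import telemetry, eyes, env, models gives the robot as it stands. The module is installed in compiled form; this text tells all that it offers.
- The arm moves only by the tool drive_tool, never from a script. Its arguments are lists of equal length, an entry for each row: "angular": the turn, a rotation vector about the tool's x, y, z in rad, a list of three; "delta_pos": the shift along the tool's x, y, z in cm, a list of three; "gripper": the finger opening in cm, from 0 to 8.7. A call has 1 to 20 rows; each row shifts and turns the commanded pose from where the row before left it, along the tool's axes as they then stand; what a row does not reach is not made up. A row lasts 1/10 s, in which the tool goes at most 50 mm and 8.59 degrees, less where a joint would pass 70% of its speed; a pose out of reach is approached as far as the arm can. A call with a gripper value outside its range is refused whole. The fingers move at their own pace and stop on an object; "squeeze" is the grip in N (left out, the last holds). Time passes only in rows, so rows that do not move let the fingers close. It gives the time, the measured TCP pose, the force, the opening and the grip force at its end, in the units of the state.
- telemetry.get_obs(): the state, without advancing time (a new reading comes with each control period).
- eyes.read_camera(name): name is "side" or "top"; returns a dict with "pixels" (480x640x3 uint8, red, green, blue), "mtx" (3x3 intrinsics, pixels), "origin" and "orientation" of the camera in the world. Camera axes: x right, y down, z forward; pixel columns grow to the right and rows downward; lengths in m; the calibration is good to about 2 mm. A picture is of the moment at which its call begins. There is no depth.
- env.sign_off(): hands the job in; it is judged then, once.
Trained networks look in a picture, given as the dict that the camera call returned (one of the last four; its "shot" number tells which), for a name from the list of things; names that differ only in an ending like _2 or _b are one class to them, and where a whole thing is asked for, a point or a joint stands for the part that bears it (a point fixed in the world has none). Each returns a list of dicts, best first, with "p" (0 to 1); they miss things now and then, are a little off and sometimes report something else, mostly with a low value. They report only what shows in the picture. A call takes as long as a camera call. They do not tell look-alikes from the thing itself.
- models.search_frame(picture, target): "centre" ([column, row] in pixels, amid what is visible of it).
- models.cut_out(picture, target): "pixels" (480x640 bool, what is visible of it) and "centre" ([column, row] in pixels, amid what is visible of it).
The state is a dict: "time_s": time; "qpos": joint angles; "joint_velocities": joint speeds; "effort": joint torques, N m; "tool_pos": TCP position; "tool_rot": TCP orientation; "force": force on the tool from outside, world axes, zero at the start; "wrist_torque": the same for the moment, N m; "grip_width": finger opening in m; "grasp_force": force on a finger pad.
Only numpy, scipy, OpenCV 4.12 (cv2) and the standard library are available. Lean on these libraries where they do the work, as an engineer would, in place of code of your own. Each camera call takes 0.05 s, during which the arm holds its last target. There are 200 camera calls.

### The job

Pick up the plane iron with the notch in its end and set it down, without dropping it, flat on the raised bed of the blue honing holder, straight along the bed and with the brass pin standing in the notch. Leave the plain scraper without a notch where it lies, and let go of the iron.

Things in the scene. Friction and masses are not known exactly. Their poses are not given: they have to be found in the camera images.
- plane_iron: Loose steel plane iron, 140 (x) x 52 (y) x 5 mm, 0.25 kg. Origin: centre of underside, z up. Open notch 24 wide, 44 long in its +x end (x 26 to 70 mm, y = 0). Dark cap iron 52 wide on top, x -55 to 20 mm, makes it 9 mm thick there; brass screw on it at x = -10, also the centre of mass: grip across the width there. Starts flat on the bench, notch to the robot's left (+y) within 21 deg.
- scraper: Loose plain scraper, to be left alone: same outline (140 x 52 x 5 mm) and dark strip on top, but no notch and no brass screw. Origin: centre of underside, x along its length. It and the plane iron lie end to end on the bench beyond the holder, either one to the left.
- holder: Fixed honing holder. Blue base 150 (x) x 70 (y) x 12 mm; centred on it an aluminium bed 130 x 36 mm, top 36 mm above the bench, narrower than the iron so that fingers pass beside it. Origin: centre of the base's underside. x runs along the bed to the pin end, which points left (+y) within 18 deg; an iron laid centrally has the same x axis and origin over the holder's.
- pin (a point): Foot of the upright brass locating pin, on the bed's top face and centre line, 48 mm from the holder's origin along its x, 36 mm above the bench. The pin is 8 mm in diameter and stands 14 mm above the bed.
Not all that is in view belongs to the job. What is shaped like the plane_iron but purple is not meant.

How it is judged (in metres and radians):
On the way, in this order (a step that is already met when the one before it is completed fails the run):
1. the plane iron is held in the fingers, lifted at least 60 mm off the bench (height (world z) of plane_iron above 0.06 m and contact force between the fingers and plane_iron above 0.5 N), for 0.1 s.
2. still held, it is lowered to within 12 mm of the bed with the pin in its notch (contact force between the fingers and plane_iron above 0.5 N and x of pin in the frame of plane_iron between 0.026 and 0.07 m and y of pin in the frame of plane_iron between -0.012 and 0.012 m and z of pin in the frame of plane_iron above -0.012 m), for 0.05 s.
At the end, for the whole second after the job is handed in: The plane iron lies at rest and flat (within 4 mm of the bed at the pin, tilted less than 0.06 rad) on the bed of the holder, along the bed to within 0.22 rad, with the pin inside its notch: within 20 mm of the notch's middle along the iron and 12 mm across it (x of pin in the frame of plane_iron between 0.028 and 0.068 m and y of pin in the frame of plane_iron between -0.012 and 0.012 m and z of pin in the frame of plane_iron between -0.004 and 0.004 m and angle between the x axis of plane_iron and the x axis of holder, either way round below 0.22 rad and angle between plane_iron's own z axis and vertical below 0.06 rad and linear speed of plane_iron below 0.02 m/s); the robot touches nothing.
It fails at once if the plain scraper is moved by more than 30 mm (distance of scraper from where it was at the start of the episode above 0.03 m).
It also fails if it takes over 32 s, if anything falls off the work surface, if the arm or the gripper's body presses on something with over 40 N, if the wrist force passes 120 N, or if a joint passes its speed limit or range.

## Working session

There is one attempt and no reset: what is moved stays moved. The work goes in short steps, Python scripts to look and compute and a tool call to move; the robot and the scene stay as the last step left them, time stands still between calls to the robot, and variables do not carry over. Pictures are saved under pics/ and viewed, at most 10 in all, crops included, and the job is handed in when it is done.

Besides the shell and the picture viewer there is one more tool, called after ">>>" as name(argument=value, ...) on one line, values as JSON. drive_tool: Moves the arm, as the interface text tells. Its arguments: {"type":"object","properties":{"angular":{"type":"array","items":{"type":"array","items":{"type":"number"}}},"delta_pos":{"type":"array","items":{"type":"array","items":{"type":"number"}}},"gripper":{"type":"array","items":{"type":"number"}},"squeeze":{"type":"number"}},"required":["angular","delta_pos","gripper"]}

```bash
mkdir -p pics
cat > h.py <<'E'
import numpy as np,cv2
from cell import telemetry,eyes,env,models
from scipy.spatial.transform import Rotation as R
def rot(o):
    o=np.array(o,float)
    if o.shape==(3,3): return o
    if o.size==4: return R.from_quat(o).as_matrix()
    return R.from_euler('xyz',o,degrees=True).as_matrix()
def px2w(p,uv,z):
    uv=np.atleast_2d(np.array(uv,float)); K=np.array(p['mtx']); C=np.array(p['origin'])
    d=np.c_[uv,np.ones(len(uv))]@np.linalg.inv(K).T@rot(p['orientation']).T
    return C+d*((z-C[2])/d[:,2])[:,None]
def w2px(p,X):
    c=(np.atleast_2d(X)-np.array(p['origin']))@rot(p['orientation'])
    q=c@np.array(p['mtx']).T
    return q[:,:2]/q[:,2:]
def save(p,n): cv2.imwrite('pics/'+n,p['pixels'][:,:,::-1])
E
python3 - <<'E'
from h import *
print(telemetry.get_obs(),env.finger_overhang)
for c in('top','side'):
    p=eyes.read_camera(c); save(p,c+'0.png'); print(c,p['origin'],p['orientation'],p['mtx'])
    for t in('plane_iron','scraper','holder','pin'):
        for r in models.cut_out(p,t):
            m=r['pixels'];ys,xs=np.nonzero(m)
            rc=cv2.minAreaRect(np.c_[xs,ys].astype(np.float32))
            z={'plane_iron':.005,'scraper':.005,'holder':.012,'pin':.036}[t]
            w=px2w(p,cv2.boxPoints(rc),z)
            print(t,round(r['p'],2),np.round(r['centre']),m.sum(),px2w(p,r['centre'],z)[0].round(3),w[:,:2].round(3).tolist())
E
```

```text
{'time_s': 0.0, 'qpos': array([76.38162562, 18.43921227, -4.0156671 , 83.17454696,  1.29570955,
       78.53843219, -3.26256847]), 'joint_velocities': array([ 0.08217206,  0.05779888,  0.040746  ,  0.01309217,  0.00282785,
       -0.01497162,  0.00476948]), 'effort': array([-6.39787177e-04, -4.91282451e+01, -4.04092055e-01, -3.12525523e+01,
       -6.37707487e-02,  4.35399322e-02,  1.93211858e-04]), 'tool_pos': array([ 0.16175963, -0.62902362,  0.23546287]), 'tool_rot': array([-1.79893088e+02,  6.26454697e-03,  1.44258239e+01]), 'force': array([ 0.31878063,  0.22520209, -1.2386435 ]), 'wrist_torque': array([-0.03106048,  0.02137089, -0.02976636]), 'grasp_force': 0.0, 'grip_width': 0.08712522592532844} 0.014
top [ 0.33787203 -0.33236521  0.97392835] [-169.9029351     1.9455818   -90.36431373] [[610.06194485   0.         334.0095097 ]
 [  0.         610.06194485 240.89930684]
 [  0.           0.           1.        ]]
plane_iron 0.96 [436. 303.] 2685 [ 0.409 -0.46   0.005] [[0.35, -0.4], [0.478, -0.459], [0.454, -0.513], [0.327, -0.452]]
plane_iron 0.81 [409. 217.] 2380 [ 0.549 -0.422 
[... 554 characters left out ...]
79246]
 [  0.         622.06844389 244.36962462]
 [  0.           0.           1.        ]]
plane_iron 0.77 [256. 338.] 3249 [ 0.411 -0.462  0.005] [[0.328, -0.456], [0.33, -0.384], [0.477, -0.456], [0.465, -0.518]]
plane_iron 0.7 [366. 315.] 2376 [ 0.546 -0.433  0.005] [[0.509, -0.482], [0.537, -0.333], [0.595, -0.352], [0.558, -0.496]]
scraper 0.93 [356. 247.] 1561 [ 0.561 -0.251  0.005] [[0.535, -0.169], [0.594, -0.156], [0.578, -0.316], [0.528, -0.325]]
holder 0.56 [263. 255.] 2995 [ 0.424 -0.269  0.012] [[0.368, -0.336], [0.416, -0.101], [0.483, -0.193], [0.426, -0.397]]
pin 0.84 [261. 252.] 3042 [ 0.421 -0.305  0.036] [[0.373, -0.379], [0.411, -0.154], [0.478, -0.235], [0.428, -0.431]]
```

View pics/top0.png

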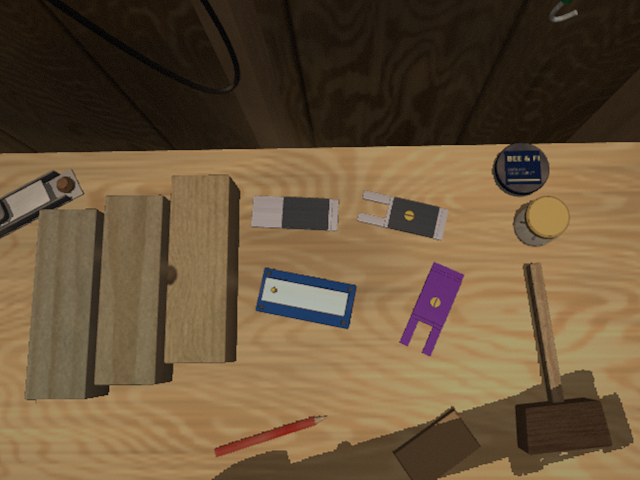

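View pics/side0.png

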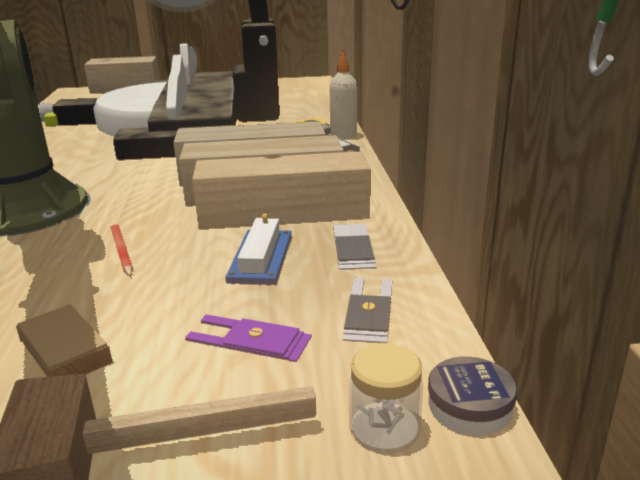

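The top view shows the steel iron with screw at (409,215), notch to the left. The scraper is at (295,213), the holder at (306,298) with its pin at (274,290), and the purple decoy at (435,303). I'll refine the poses by colour next.

Run:
```python
from h import *
p=eyes.read_camera('top'); im=p['pixels'].astype(int); r,g,b=im[...,0],im[...,1],im[...,2]
ys,xs=np.mgrid[:480,:640]
box=lambda a,c,d,e:(xs>=a)&(xs<=c)&(ys>=d)&(ys<=e)
hb=box(245,365,260,335)
def rect(m,z,n):
    m=cv2.morphologyEx(m.astype(np.uint8),cv2.MORPH_OPEN,np.ones((2,2)))
    pts=np.argwhere(m)[:,::-1].astype(float)
    w=px2w(p,pts,z)[:,:2]*1000
    c,s,a=cv2.minAreaRect(w.astype(np.float32)); print(n,len(w),np.round(c,1),np.round(s,1),round(a,1))
    return w
blue=hb&(b>r+30)&(b>g+15)
white=hb&(r>150)&(b>150)
rect(blue,12,'x') if 0 else None
rect(blue,.012,'base'); rect(white,.036,'bed')
y=hb&(r>b+50)&box(264,284,280,300); 
uv=np.argwhere(y)[:,::-1].mean(0); print('pin px',uv,y.sum(),px2w(p,uv,.048))
y=box(402,417,208,224)&(r>b+50); uv=np.argwhere(y)[:,::-1].mean(0); print('screw',uv,y.sum(),px2w(p,uv,.011))
for res in models.cut_out(p,'plane_iron'):
    if abs(res['centre'][0]-409)<12: rect(res['pixels'],.005,'iron'); 
print('edge',px2w(p,[[409,150],[409,148]],0))
big=cv2.resize(p['pixels'][180:335,240:460],None,fx=3.6,fy=3.6,interpolation=cv2.INTER_CUBIC); cv2.imwrite('pics/c1.png',big[:,:,::-1])
```

```text
base 1894 [ 417.7 -257. ] [148.2  68.8] 78.4
bed 1741 [ 417.5 -256.8] [127.3  33.4] 78.5
pin px [273.11111111 289.72222222] 18 [[ 0.42852517 -0.20849873  0.048     ]]
screw [408.78082192 215.32876712] 73 [[ 0.5499538  -0.42140927  0.011     ]]
iron 2429 [ 551.8 -414.3] [140.   54.8] 75.8
edge [[ 6.63281897e-01 -4.25869295e-01  0.00000000e+00]
 [ 6.66745641e-01 -4.25965715e-01 -1.11022302e-16]]
```

View pics/c1.png

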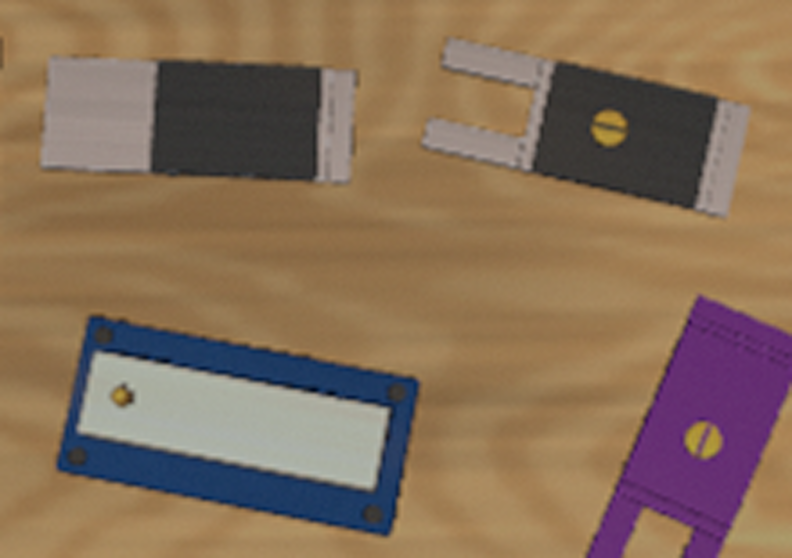

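Both poses agree between the two fits: iron screw at (0.550,-0.421), yaw 76°; holder at (0.418,-0.257), yaw 78.4°.

>>> drive_tool(angular=[[0,0,-0.134],[0,0,-0.134],[0,0,-0.134],[0,0,-0.134],[0,0,-0.134],[0,0,-0.134],[0,0,-0.134],[0,0,-0.134],[0,0,0],[0,0,0],[0,0,0],[0,0,0],[0,0,0],[0,0,0],[0,0,0],[0,0,0],[0,0,0],[0,0,0],[0,0,0]], delta_pos=[[0,0,0],[0,0,0],[0,0,0],[0,0,0],[0,0,0],[0,0,0],[0,0,0],[0,0,0],[2.96,3.26,0],[2.96,3.26,0],[2.96,3.26,0],[2.96,3.26,0],[2.96,3.26,0],[2.96,3.26,0],[2.96,3.26,0],[2.96,3.26,0],[2.96,3.26,0],[2.96,3.26,0],[0,0,0]], gripper=[8.7,8.7,8.7,8.7,8.7,8.7,8.7,8.7,8.7,8.7,8.7,8.7,8.7,8.7,8.7,8.7,8.7,8.7,8.7])

```text
time_s: 2.5
tool_pos: [0.5573, -0.4146, 0.2362]
tool_rot: [179.8, -0.3, 76.5]
force: [0.6, 0.4, 0.2]
grip_width: 0.0869
grasp_force: 0.0
```

>>> drive_tool(angular=[[0,0,0],[0,0,0],[0,0,0],[0,0,0],[0,0,0]], delta_pos=[[-0.42,-0.27,4.0],[-0.42,-0.27,4.0],[0,0,4.0],[0,0,3.0],[0,0,0]], gripper=[8.7,8.7,8.7,8.7,8.7])

```text
time_s: 3.0
tool_pos: [0.5394, -0.4274, 0.0809]
tool_rot: [-179.5, -0.2, 75.8]
force: [0.6, -0.0, -1.2]
grip_width: 0.0866
grasp_force: 0.0
```

Run:
```python
from h import *
o=telemetry.get_obs(); print(o['tool_pos'],o['tool_rot'],o['qpos'])
p=eyes.read_camera('side'); save(p,'s2.png')
```

```text
[ 0.53936472 -0.42744713  0.08094444] [-179.46858948   -0.20970685   75.82301017] [ 52.00358058  31.09193624 -21.63899722  85.67572983  11.99412295
  66.10476454  14.0346367 ]
```

View pics/s2.png

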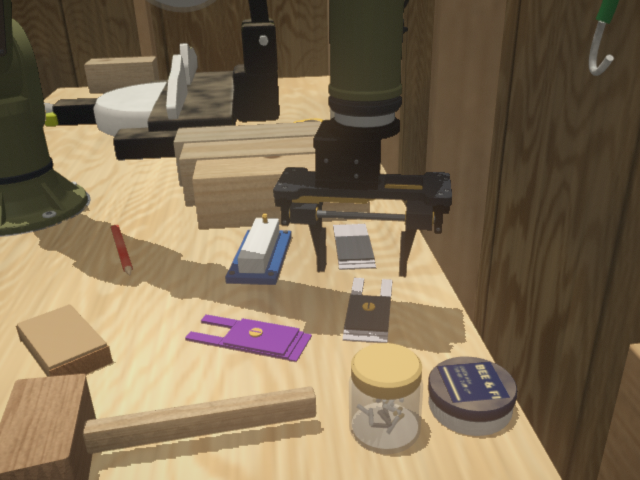

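The gripper is above the iron (screw at (368,307)), fingers straddling it with clearance. I'll settle, then correct.

>>> drive_tool(angular=[[0,0,0],[0,0,0],[0,0,0]], delta_pos=[[0,0,0],[0,0,0],[0,0,0]], gripper=[8.7,8.7,8.7])

```text
time_s: 3.35
tool_pos: [0.5442, -0.4298, 0.089]
tool_rot: [179.8, 0.1, 75.8]
force: [0.3, 0.6, 0.9]
grip_width: 0.0869
grasp_force: 0.0
```

>>> drive_tool(angular=[[0,0,0],[0,0,0],[0,0,0],[0,0,0],[0,0,0],[0,0,0]], delta_pos=[[0.4,0.2,1.6],[0.4,0.2,1.6],[0,0,1.6],[0,0,0],[0,0,0],[0,0,0]], gripper=[8.7,8.7,8.7,8.7,8.7,8.7])

```text
time_s: 3.95
tool_pos: [0.5492, -0.4227, 0.0389]
tool_rot: [180.0, 0.0, 75.8]
force: [0.5, -0.1, 0.2]
grip_width: 0.0869
grasp_force: 0.0
```

>>> drive_tool(angular=[[0,0,0],[0,0,0],[0,0,0],[0,0,0],[0,0,0],[0,0,0],[0,0,0],[0,0,0],[0,0,0],[0,0,0],[0,0,0],[0,0,0],[0,0,0]], delta_pos=[[0.1,0.1,0.8],[0,0,0.8],[0,0,0.6],[0,0,0],[0,0,0],[0,0,0],[0,0,0],[0,0,0],[0,0,0],[0,0,0],[0,0,0],[0,0,0],[0,0,0]], gripper=[8.7,8.7,8.7,8.7,8.7,4.5,4.5,4.5,4.5,4.5,4.5,4.5,4.5], squeeze=30)

```text
time_s: 5.25
tool_pos: [0.5499, -0.4215, 0.0166]
tool_rot: [-180.0, 0.0, 75.8]
force: [-0.5, 0.7, 0.8]
grip_width: 0.0517
grasp_force: 30.0
```

>>> drive_tool(angular=[[0,0,0],[0,0,0],[0,0,0],[0,0,0],[0,0,0],[0,0,0],[0,0,0],[0,0,0],[0,0,0],[0,0,0]], delta_pos=[[0,0,-1.0],[0,0,-1.5],[0,0,-2.0],[0,0,-2.0],[0,0,-2.0],[0,0,-1.5],[0,0,-1.0],[0,0,0],[0,0,0],[0,0,0]], gripper=[4.5,4.5,4.5,4.5,4.5,4.5,4.5,4.5,4.5,4.5])

```text
time_s: 6.25
tool_pos: [0.5494, -0.4211, 0.1251]
tool_rot: [-179.9, -0.0, 75.9]
force: [-0.1, -0.3, -2.7]
grip_width: 0.0516
grasp_force: 30.0
```

>>> drive_tool(angular=[[0,0,-0.045],[0,0,0],[0,0,0],[0,0,0],[0,0,0],[0,0,0],[0,0,0],[0,0,0],[0,0,0],[0,0,0],[0,0,0],[0,0,0],[0,0,0],[0,0,0]], delta_pos=[[0,0,0],[0.77,-1.0,0],[1.55,-2.03,0],[1.55,-2.03,0],[1.55,-2.03,0],[1.55,-2.03,0],[1.55,-2.03,0],[1.55,-2.03,0],[1.55,-2.03,0],[0.77,-1.0,0],[0,0,0],[0,0,0],[0,0,0],[0,0,0]], gripper=[4.5,4.5,4.5,4.5,4.5,4.5,4.5,4.5,4.5,4.5,4.5,4.5,4.5,4.5])

```text
time_s: 7.65
tool_pos: [0.4167, -0.2683, 0.1265]
tool_rot: [180.0, -0.0, 78.4]
force: [-0.4, 0.5, -1.8]
grip_width: 0.0516
grasp_force: 30.0
```

Run:
```python
from h import *
o=telemetry.get_obs(); print(o['tool_pos'],o['tool_rot'],o['grasp_force'])
for c in('side','top'):
    p=eyes.read_camera(c); save(p,c+'3.png')
a=cv2.imread('pics/side3.png')[120:320,180:430]; b=cv2.imread('pics/top3.png')[210:410,180:430]
cv2.imwrite('pics/c3.png',np.vstack([cv2.resize(np.hstack([a,b]),None,fx=1.6,fy=1.6,interpolation=cv2.INTER_CUBIC)]))
```

```text
[ 0.41674407 -0.26829119  0.12646364] [ 1.79979383e+02 -1.67196043e-02  7.83958334e+01] 29.999738484621048
```

View pics/c3.png

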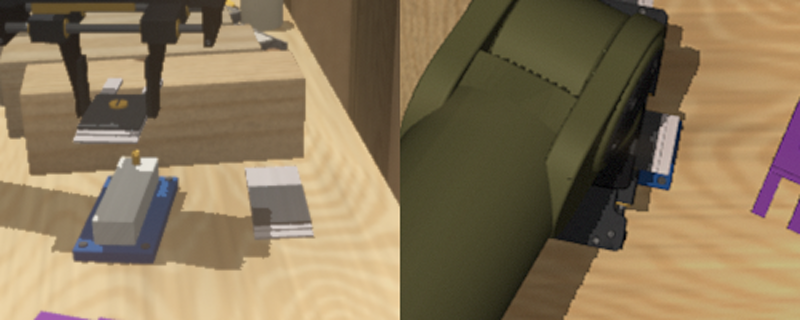

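The iron is held level above the holder, screw at about (254,184) in the side image. The top view is blocked by the arm. I'll lower to just above the pin and check.

>>> drive_tool(angular=[[0,0,0],[0,0,0],[0,0,0],[0,0,0],[0,0,0],[0,0,0]], delta_pos=[[0.1,-0.1,1.0],[0,0,1.5],[0,0,1.5],[0,0,1.0],[0,0,0],[0,0,0]], gripper=[4.5,4.5,4.5,4.5,4.5,4.5])

```text
time_s: 8.35
tool_pos: [0.4155, -0.2664, 0.0765]
tool_rot: [-180.0, -0.0, 78.4]
force: [-0.4, 0.1, -2.6]
grip_width: 0.0517
grasp_force: 30.0
```

Run:
```python
from h import *
o=telemetry.get_obs(); print(o['tool_pos'],o['tool_rot'],o['grasp_force'])
p=eyes.read_camera('side')
t=o['tool_pos']; yaw=np.radians(o['tool_rot'][2]); zb=t[2]-.0166
im=p['pixels'].copy()
def T(c,s,z,yw,pts): 
    return np.array([[c[0]+x*np.cos(yw)-y*np.sin(yw),c[1]+x*np.sin(yw)+y*np.cos(yw),z] for x,y in pts])
org=np.array([t[0],t[1]])+.01*np.array([np.cos(yaw),np.sin(yaw)])
out=T(org,0,zb+.005,yaw,[(-.07,-.026),(-.07,.026),(.07,.026),(.07,.012),(.026,.012),(.026,-.012),(.07,-.012),(.07,-.026)])
bed=T((.4177,-.257),0,.036,np.radians(78.4),[(-.065,-.018),(-.065,.018),(.065,.018),(.065,-.018)])
f=4
crop=cv2.resize(im[150:290,200:330],None,fx=f,fy=f,interpolation=cv2.INTER_CUBIC)[:,:,::-1].copy()
for q,c in((out,(0,0,255)),(bed,(0,255,0))):
    w=((w2px(p,q)-[200,150])*f).astype(np.int32); cv2.polylines(crop,[w],True,c,1)
for X in ([*T(org,0,zb+.011,yaw,[(-.01,0)])[0]],[*T((.4177,-.257),0,.05,np.radians(78.4),[(.048,0)])[0]]):
    u=((w2px(p,X)[0]-[200,150])*f).astype(int); cv2.drawMarker(crop,tuple(int(v) for v in u),(255,0,255),0,12)
cv2.imwrite('pics/c4.png',crop)
```

```text
[ 0.41549551 -0.26642465  0.07646576] [-1.79989984e+02 -1.20269492e-02  7.84305284e+01] 29.999694675207138
```

View pics/c4.png

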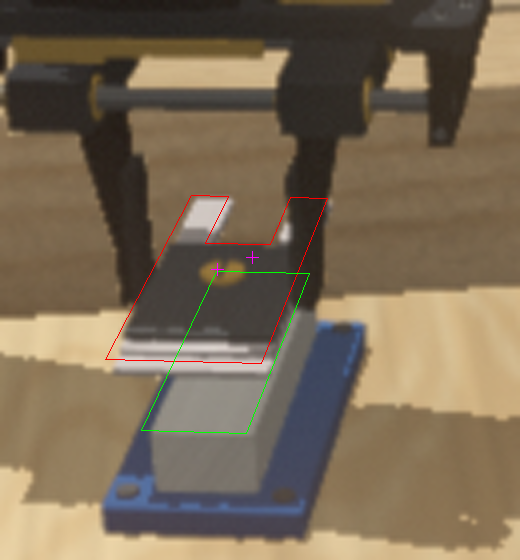

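The predicted outlines match the picture: screw near (222,271) in the crop, and the iron is in line with the bed. The offset is only a few mm and is common to both. Lowering.

>>> drive_tool(angular=[[0,0,0],[0,0,0],[0,0,0],[0,0,0],[0,0,0],[0,0,0]], delta_pos=[[0,0,0.6],[0,0,0.7],[0,0,0.6],[0,0,0.2],[0,0,0],[0,0,0]], gripper=[4.5,4.5,4.5,4.5,4.5,4.5])

```text
time_s: 9.0
tool_pos: [0.4155, -0.2665, 0.0556]
tool_rot: [180.0, 0.0, 78.4]
force: [0.8, 0.1, -2.3]
grip_width: 0.051
grasp_force: 30.0
```

>>> drive_tool(angular=[[0,0,0],[0,0,0],[0,0,0],[0,0,0]], delta_pos=[[0,0,0.1],[0,0,0.1],[0,0,0.1],[0,0,0]], gripper=[4.5,4.5,4.5,4.5])

```text
time_s: 9.4
tool_pos: [0.4155, -0.2665, 0.0526]
tool_rot: [180.0, 0.0, 78.4]
force: [0.4, 0.6, -2.5]
grip_width: 0.0517
grasp_force: 30.0
```

>>> drive_tool(angular=[[0,0,0],[0,0,0],[0,0,0]], delta_pos=[[0,0,0.1],[0,0,0],[0,0,0]], gripper=[4.5,4.5,4.5])

```text
time_s: 9.7
tool_pos: [0.4155, -0.2665, 0.0525]
tool_rot: [-180.0, 0.0, 78.4]
force: [-3.3, 1.8, 6.2]
grip_width: 0.0511
grasp_force: 30.0
```

Contact is at exactly the expected bed height. Releasing and backing off.

>>> drive_tool(angular=[[0,0,0],[0,0,0],[0,0,0],[0,0,0],[0,0,0],[0,0,0],[0,0,0],[0,0,0],[0,0,0],[0,0,0],[0,0,0],[0,0,0],[0,0,0],[0,0,0],[0,0,0],[0,0,0],[0,0,0],[0,0,0],[0,0,0]], delta_pos=[[0,0,-0.05],[0,0,0],[0,0,0],[0,0,0],[0,0,0],[0,0,0],[0,0,0],[0,0,-1],[0,0,-2],[0,0,-3],[0,0,-4],[0,0,-4],[-4,0,0],[-4,0,0],[-4,0,0],[-4,0,0],[-4,0,0],[0,0,0],[0,0,0]], gripper=[4.5,5.5,6.0,7.0,7.8,7.8,7.8,7.8,7.8,7.8,7.8,7.8,7.8,7.8,7.8,7.8,7.8,7.8,7.8])

```text
time_s: 11.6
tool_pos: [0.3748, -0.4629, 0.1922]
tool_rot: [180.0, -0.0, 78.3]
force: [0.2, 0.2, 0.7]
grip_width: 0.0783
grasp_force: 0.0
```

Run:
```python
from h import *
a=eyes.read_camera('side')['pixels'][150:300,190:420]; b=eyes.read_camera('top')['pixels'][200:350,190:420]
cv2.imwrite('pics/c5.png',cv2.resize(np.vstack([a,b]),None,fx=2,fy=2,interpolation=cv2.INTER_CUBIC)[:,:,::-1][:600])
```

```text
(no output)
```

View pics/c5.png

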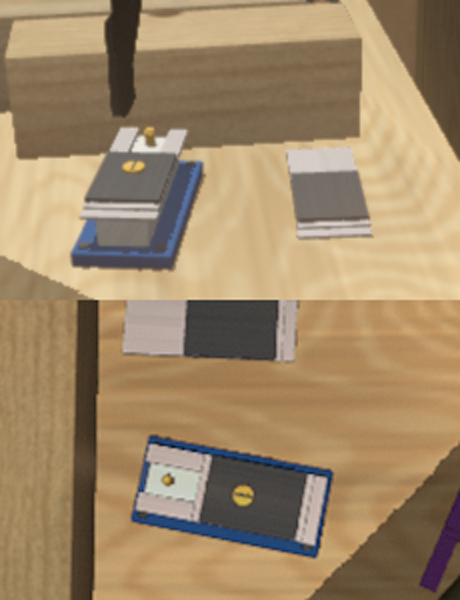

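The iron lies flat along the bed with the pin (crop (168,480)) mid-notch. The gripper is clear and the scraper hasn't moved.

```bash
python3 -c "
from cell import env; print(env.sign_off())"
```

```text
the job is handed in; nothing more can be done
None
```

The plane iron lies flat along the honing holder's bed with the brass pin in its notch, the gripper has let go and is clear, and the scraper looks undisturbed; I handed the job in after about 12 s of robot time, and the sign-off gave no verdict.

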